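# Refill the nut crock and bring it to the front of the carousel

## Task

Pour all six nuts from the copper cup into the white crock with the red band on the spice carousel, and stand the empty cup upright on the worktop again. Then turn the carousel by its wooden handle until that crock stands squarely over the brass pointer at the carousel's front, and finish still gripping the handle, holding the turntable still there. Leave the other things on the worktop where they are.

Things in the scene. Friction and masses are not known exactly. Their poses are not given: they have to be found in the camera images.
- carousel_base: Fixed foot of the spice carousel, a dark steel disc 200 mm across, 14 mm high, on the worktop; origin on the turning axis at worktop level. A flat brass pointer, 14 mm wide and 8 mm high, lies on the worktop and sticks out under the turntable to 175 mm from the axis, along the foot's own -x: it marks the carousel's front (roughly towards the robot).
- turntable (a joint): Angle of the carousel's round light-wood turntable (270 mm across, top 30 mm above the worktop), rad, growing anticlockwise from above; 0 (or a full turn, 6.283) = crock exactly over the brass pointer. It starts anywhere from 1.0 to 5.28, turns either way (stops only at -9.5 and 12.6), and stays where it is left: light bearing friction of 0.06 N m, no spring, no detents.
- crock: White open crock with a red band, fixed on the turntable, its centre 78 mm from the axis; outside 92 mm across, inside 82 mm, 62 mm high, floor 6 mm thick. Origin: centre of its underside, 30 mm above the worktop; x axis points to the carousel's axis.
- crock_mouth (a point): Centre of the crock's mouth at rim height, 92 mm above the worktop. (Also fixed on the turntable, 85 mm from the axis and 110, 180 and 250 degrees anticlockwise round from the crock: a blue-capped jar, a salt shaker and a black-capped spice jar, up to 46 mm wide; tops 105, 120 and 135 mm above the worktop.)
- turn_handle: The turntable's dark wooden handle: an upright round grip 20 mm thick, from 52 to 136 mm above the worktop, fixed near the turntable's rim 115 mm from the axis, 55 degrees anticlockwise from the crock. It does not spin in itself. Origin: its foot, on the turntable's top.
- handle_grip (a point): Point on the handle's centre line at the height to grip, 115 mm above the worktop.
- cup: Loose copper-coloured cup without handle, straight-sided, 68 mm high, 62 mm across, wall 3 mm, floor 4 mm, about 120 g; origin: centre of its underside, z axis towards the mouth. It stands right or left of the carousel and holds six nuts, which roll out when it is tipped 100 to 106 degrees from upright.
- nut0: Nut 1 of six, a smooth brown ball 21 mm across of 10 g, at the start in the cup; origin at its centre.
- nut1: Nut 2 of six, a smooth brown ball 21 mm across of 10 g, at the start in the cup; origin at its centre.
- nut2: Nut 3 of six, a smooth brown ball 21 mm across of 10 g, at the start in the cup; origin at its centre.
- nut3: Nut 4 of six, a smooth brown ball 21 mm across of 10 g, at the start in the cup; origin at its centre.
- nut4: Nut 5 of six, a smooth brown ball 21 mm across of 10 g, at the start in the cup; origin at its centre.
- nut5: Nut 6 of six, a smooth brown ball 21 mm across of 10 g, at the start in the cup; origin at its centre.
- tin_a: Bystander: food tin, 75 mm across, 58 mm high, on the other side of the carousel from the cup; loose; origin: centre of its underside.
- kitchen_timer: Bystander: red and white kitchen timer, 67 mm across, 58 mm high, at the left; loose; origin: centre of its underside.
- balm_pot: Bystander: flat round pot with a grey lid, 91 mm across, 44 mm high, at the right; loose; origin: centre of its underside.
Not all that is in view belongs to the job. Leave any pink or purple look-alike of the cup alone.

How it is judged:
By the outcome, as a careful person would: the job done as asked, in the order asked, and still so for the second after the job is handed in, while the arm keeps its last pose, push and grip.
It also fails if it takes over 72 s, if anything falls off the work surface, if the arm or the gripper's body presses on something with over 40 N, if the wrist force passes 120 N, or if a joint passes its speed limit or range.

## Robot

A 7-joint arm with a two-finger parallel gripper is mounted at the origin on a cart in front of the work surface, level with it; the furniture and walls round the work are solid. World frame = base frame: x ahead of the robot, y to its left, z up, the work surface at z = 0. Lengths are in m, angles in rad, forces in N, time in s.
With the tool pointing down it reaches from about 0.4 to 0.85 m from the base axis. Payload 10.4 kg.
Tool frame: the origin (TCP) lies on the centre line of the jaws, within the pads' length; the fingertips stand 25 mm ahead of it and the grasp point (between the pads) lies 6 mm ahead of it; z points along the fingers, y is the line along which they close (so a half turn about z gives the same grasp; the last joint's range is limited). The gripper opens to 87 mm and grips with 3 to 60 N. Pads are 19 mm wide; open, the fingers measure 117 mm over their backs; the gripper's body (75 mm by 190 mm) begins 51 mm behind the grasp point.
Start: joints at [1.182, 0.332, -0.065, 1.46, 0.022, 1.35, -0.088], TCP at [0.224, -0.584, 0.248] pointing down, gripper open.
Joint ranges: [-2.6, 2.6], [-0.5, 2.12], [-1.47, 1.34], [0.16, 2.42], [-1.27, 4.41], [0.06, 2.06], [-2.6, 2.6]. Speed limits (rad/s): [2.22, 2.22, 2.79, 2.79, 3.14, 3.14, 3.14].

## Interface

Orientations are given as a rotation vector (axis times angle).
In Python, from cell import robot, vision, spotter gives the robot as it stands. The module is installed in compiled form; this text tells all that it offers.
- The arm moves only by the shell command python3 -m inch 'ROWS' [OPENING]. ROWS is JSON, a list of rows, each an object of numbers: "x", "y", "z": the shift along the world's x, y, z in mm; "yaw": the turn about the world's z in rad. In form: [{"x": .., "y": .., "z": .., "yaw": ..}, ...]. A call has 1 to 12 rows; each row shifts and turns the commanded pose from where the row before left it; what a row does not reach is not made up. A row lasts 1/8 s, in which the tool goes at most 62.5 mm and 10.7 degrees, less where a joint would pass 70% of its speed; a pose out of reach is approached as far as the arm can. A call with a gripper value outside its range is refused whole. OPENING is the finger opening in mm, from 0 to 87, set as the call begins (- or left out, the last holds). The fingers move at their own pace and stop on an object; the grip force is fixed at half the most. Time passes only in rows, so rows that do not move let the fingers close. It gives the time, the measured TCP pose, the force, the opening and the grip force at its end, in the units of the state.
- robot.sense(): the state, without advancing time (a new reading comes with each control period).
- vision.snapshot(name): name is "scene" or "top" or "wrist"; returns the picture (400x640x3 uint8, red, green, blue); there is no depth.
- vision.get_calibration(name): a dict with "fov_y" (degrees; the focal length in pixels is half the picture's height over the tangent of half this angle, whatever the lens; pixels are square), "cx", "cy" (the principal point, pixels), "dist" ([k1, k2, p1, p2, k3] as OpenCV has them; the pictures are not rectified), "pose" (4x4, takes a point from camera to world coordinates). Camera axes: x right, y up, looking along -z (the intrinsics and any distortion apply to the point x, -y, -z); pixel columns grow to the right and rows downward; lengths in m; the calibration is good to about 2 mm. A picture is of the moment at which its call begins: read the wrist's pose just before it. get_calibration takes no time and is no camera call; for the wrist camera it gives the pose at the moment of the call.
- robot.sign_off(): hands the job in; it is judged then, once.
Trained networks look in the newest picture that a camera, given by its name, has taken for a name from the list of things; names that differ only in an ending like _2 or _b are one class to them, and where a whole thing is asked for, a point or a joint stands for the part that bears it (a point fixed in the world has none). Each returns a list of dicts, best first, with "confidence" (0 to 1); they miss things now and then, are a little off and sometimes report something else, mostly with a low value. They report only what shows in the picture. A call takes as long as a camera call. They do not tell look-alikes from the thing itself.
- spotter.regions_of(query, camera): "pixels" (400x640 bool, what is visible of it) and "xy" ([column, row] in pixels, amid what is visible of it).
- spotter.place_of(query, camera): "xy" ([column, row] in pixels: a listed point, or the origin of a listed thing).
The state is a dict: "time": time; "joints": joint angles; "qvel": joint speeds; "joint_efforts": joint torques, N m; "ee_pos": TCP position; "tool_rot": TCP orientation; "force": force on the tool from outside, world axes, zero at the start; "ft_torque": the same for the moment, N m; "opening": finger opening in m; "finger_force": force on a finger pad.
Only numpy, scipy, OpenCV 4.12 (cv2) and the standard library are available. Lean on these libraries where they do the work, as an engineer would, in place of code of your own. Each camera call takes 0.05 s, during which the arm holds its last target. There are 200 camera calls.

## Working session

There is one attempt and no reset: what is moved stays moved. The work goes in short steps, Python scripts to look and compute and a shell command to move; the robot and the scene stay as the last step left them, time stands still between calls to the robot, and variables do not carry over. Pictures are saved under pics/ and viewed, at most 10 in all, crops included, and the job is handed in when it is done.

```bash
mkdir -p pics; ls; python3 -m inch 2>&1 | tail -5
cat > h.py <<'E'
import numpy as np, cv2
from cell import robot, vision, spotter
def snap(n,f=None):
    im=vision.snapshot(n)
    if f: cv2.imwrite(f'pics/{f}.png',im[:,:,::-1])
    return im
def cal(n):
    c=vision.get_calibration(n); f=200/np.tan(np.radians(c['fov_y'])/2)
    K=np.array([[f,0,c['cx']],[0,f,c['cy']],[0,0,1.]]); return K,np.array(c['dist'],float),np.array(c['pose'])
def to_z(n,px,z,c=None):
    K,d,P=c or cal(n); u=cv2.undistortPoints(np.array(px,float).reshape(-1,1,2),K,d).reshape(-1,2)
    r=np.c_[u[:,0],-u[:,1],-np.ones(len(u))]@P[:3,:3].T; o=P[:3,3]
    return o+r*((z-o[2])/r[:,2])[:,None]
def proj(n,X,c=None):
    K,d,P=c or cal(n); q=(np.atleast_2d(X)-P[:3,3])@P[:3,:3]; q=q*[1,-1,-1]
    return cv2.projectPoints(q.reshape(-1,1,3),np.zeros(3),np.zeros(3),K,d)[0].reshape(-1,2)
E
python3 - <<'E'
from h import *
s=robot.sense(); print(s['time'],s['ee_pos'],s['tool_rot'],s['opening'])
for n in('scene','top'):
    snap(n,n+'0'); print(n,cal(n)[2].round(2).tolist())
for q,z in [('carousel_base',0),('crock_mouth',.092),('handle_grip',.115),('cup',0),('tin_a',0),('kitchen_timer',0),('balm_pot',0)]:
    for r in spotter.place_of(q,'top')[:3]: print(q,round(r['confidence'],2),np.round(r['xy']),to_z('top',r['xy'],z).round(3))
E
```

```text
pics
invalid input
0.0 [ 0.22341689 -0.58333458  0.24675873] [-3.08786036e+00 -5.71181445e-01  5.23492648e-04] 0.08720786163212202
scene [[-0.78, 0.32, -0.54, -0.07], [-0.63, -0.41, 0.66, 0.74], [-0.01, 0.85, 0.52, 0.67], [0.0, 0.0, 0.0, 1.0]]
top [[-0.02, 0.99, -0.17, 0.31], [-1.0, -0.01, 0.05, 0.05], [0.05, 0.17, 0.98, 1.38], [0.0, 0.0, 0.0, 1.0]]
carousel_base 0.78 [313. 190.] [[ 0.581 -0.009  0.   ]]
crock_mouth 0.85 [302. 164.] [[0.652 0.031 0.092]]
handle_grip 0.48 [280. 180.] [[0.594 0.1   0.115]]
cup 0.82 [219. 237.] [[0.426 0.31  0.   ]]
cup 0.64 [222. 206.] [[0.53 0.3  0.  ]]
cup 0.61 [186. 237.] [[0.427 0.417 0.   ]]
tin_a 0.6 [405. 212.] [[ 0.5   -0.325  0.   ]]
kitchen_timer 0.77 [195. 175.] [[0.639 0.395 0.   ]]
balm_pot 0.74 [418. 169.] [[ 0.653 -0.382  0.   ]]
```

View pics/top0.png

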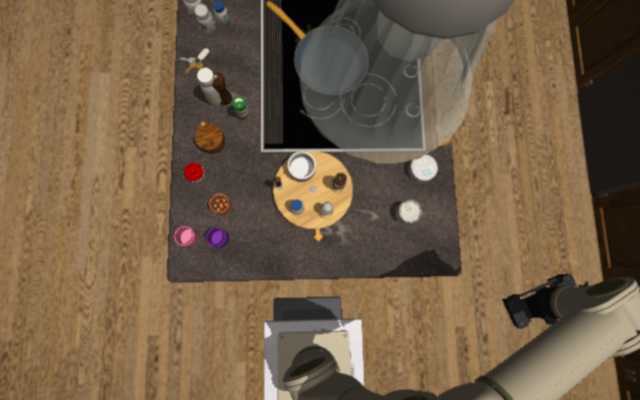

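View pics/scene0.png

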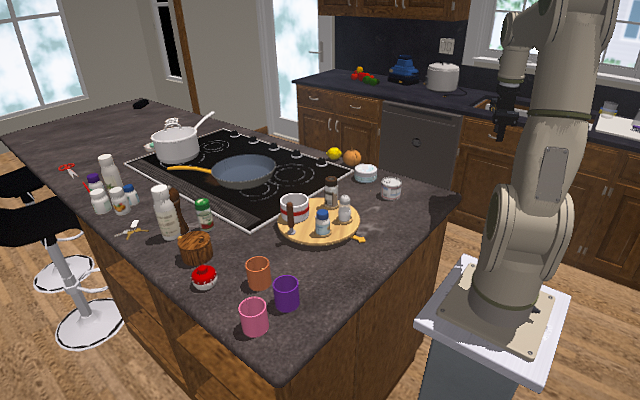

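Look-alikes for the cup in the top image: copper cup with nuts (219,204), purple (217,238), pink (186,237). The copper one, seen at scene (258,273), is the target at about (0.53, 0.30). The crock is at (302,165), the handle at (277,182) and the pointer at (319,237). I'll move over the carousel first for a closer look.

```bash
python3 -m inch '[{"x":35,"y":20,"z":40},{"x":35,"y":45,"z":30},{"x":35,"y":50,"z":20},{"x":30,"y":52,"z":20},{"x":30,"y":52,"z":20},{"x":30,"y":52,"z":20},{"x":20,"y":55},{"x":15,"y":55},{"x":10,"y":55},{"x":5,"y":55},{"y":50},{"y":40}]'
python3 - <<'E'
from h import *
c=cal('wrist'); snap('wrist','w1'); s=robot.sense(); print(s['time'],s['ee_pos'],s['joints'].round(2) if hasattr(s['joints'],'round') else s['joints']); print(c[2].round(3).tolist())
for q,z in [('carousel_base',0),('crock_mouth',.092),('crock',.03),('handle_grip',.115),('turn_handle',.03),('cup',0)]:
    for r in spotter.place_of(q,'wrist')[:2]: print(q,round(r['confidence'],2),np.round(r['xy']),to_z('wrist',r['xy'],z,c).round(3))
E
```

```text
0.5 [ 0.22357731 -0.58364046  0.24753164] [ 1.18  0.33 -0.06  1.46  0.02  1.35 -0.09]
[[0.357, 0.894, 0.269, 0.298], [-0.934, 0.342, 0.103, -0.555], [0.0, -0.288, 0.958, 0.385], [0.0, 0.0, 0.0, 1.0]]$[0]: bad value
```

View pics/w1.png

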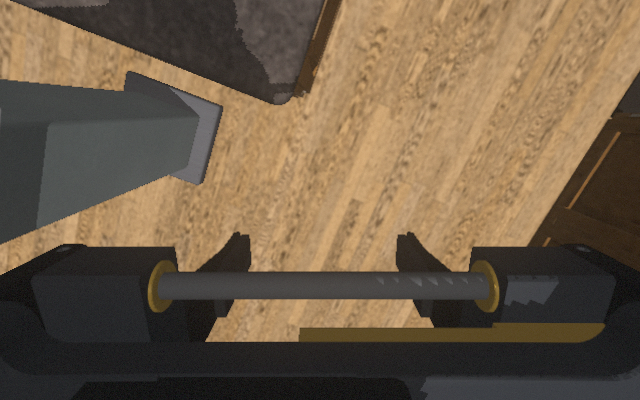

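The rows were refused, probably because each needs all four keys, so the arm hasn't moved. This picture shows only the floor, with the fingertips at about (235,235) and (405,235).

```bash
python3 -m inch '[{"x":35,"y":20,"z":40,"yaw":0},{"x":35,"y":45,"z":30,"yaw":0},{"x":35,"y":50,"z":20,"yaw":0},{"x":30,"y":52,"z":20,"yaw":0},{"x":30,"y":52,"z":20,"yaw":0},{"x":30,"y":52,"z":20,"yaw":0},{"x":20,"y":55,"z":0,"yaw":0},{"x":15,"y":55,"z":0,"yaw":0},{"x":0,"y":55,"z":0,"yaw":0},{"x":0,"y":55,"z":0,"yaw":-0.12},{"x":0,"y":50,"z":0,"yaw":-0.12},{"x":0,"y":40,"z":0,"yaw":-0.12}]'
cat > look.py <<'E'
from h import *; import sys
c=cal('wrist'); snap('wrist',sys.argv[1]); s=robot.sense(); print(s['time'],s['ee_pos'],np.round(s['joints'],2)); print(c[2].round(3).tolist())
for q,z in [('carousel_base',0),('crock_mouth',.092),('crock',.03),('handle_grip',.115),('turn_handle',.03),('cup',0)]:
    for r in spotter.place_of(q,'wrist')[:2]: print(q,round(r['confidence'],2),np.round(r['xy']),to_z('wrist',r['xy'],z,c).round(3))
E
python3 look.py w2
```

```text
time: 2.3
ee_pos: [0.4502, -0.005, 0.3957]
tool_rot: [3.141, 0.005, 0.001]
force: [0.2, 0.2, 0.3]
opening: 0.0871
finger_force: 0.0
2.35 [4.50015670e-01 3.26444991e-04 3.96052011e-01] [ 0.54 -0.08 -0.6   1.6  -0.04  1.6  -1.62]
[[0.003, 0.958, 0.287, 0.53], [-1.0, 0.003, 0.001, -0.005], [0.001, -0.287, 0.958, 0.533], [0.0, 0.0, 0.0, 1.0]]
carousel_base 0.86 [325.  78.] [[ 0.581 -0.008  0.   ]]
crock_mouth 0.77 [296.  13.] [[0.651 0.03  0.092]]
crock 0.64 [129. 118.] [[0.516 0.309 0.03 ]]
crock 0.55 [298.  24.] [[0.653 0.032 0.03 ]]
handle_grip 0.6 [233.  56.] [[0.595 0.111 0.115]]
turn_handle 0.85 [250.  66.] [[0.595 0.109 0.03 ]]
cup 0.87 [ 90. 169.] [[0.427 0.414 0.   ]]
cup 0.77 [144. 108.] [[0.533 0.301 0.   ]]
```

```bash
python3 -m inch '[{"x":10,"y":45,"z":0,"yaw":0},{"x":15,"y":50,"z":-20,"yaw":0},{"x":15,"y":50,"z":-40,"yaw":0},{"x":15,"y":50,"z":-40,"yaw":0},{"x":15,"y":50,"z":-40,"yaw":0},{"x":8,"y":40,"z":-35,"yaw":0},{"x":5,"y":15,"z":-20,"yaw":0},{"x":0,"y":0,"z":0,"yaw":0}]'
python3 - <<'E'
from h import *
c=cal('wrist'); im=snap('wrist'); s=robot.sense(); print(s['ee_pos'],np.round(s['joints'],2))
cv2.imwrite('pics/w3.png',im[:,:,::-1])
for r in spotter.regions_of('cup','wrist')[:3]:
    y,x=np.where(r['pixels']); print(r['confidence'],r['xy'],x.min(),x.max(),y.min(),y.max(),im[y,x].mean(0))
for r in spotter.place_of('cup','wrist')[:3]: print(r['confidence'],r['xy'],to_z('wrist',r['xy'],0,c).round(4))
E
```

```text
time: 3.65
ee_pos: [0.5308, 0.285, 0.2042]
tool_rot: [3.141, 0.011, -0.006]
force: [-1.0, -0.6, -0.2]
opening: 0.087
finger_force: 0.0
[0.53150241 0.2843285  0.20571811] [ 0.06  0.43 -0.81  1.54  0.32  1.31 -2.35]
0.86 [313.0, 203.2] 276 340 154 225 [127.10606686  80.37804375  53.76104003]
0.78 [307.4, 266.2] 274 330 241 318 [75.28125    42.87451172 90.06982422]
0.55 [205.1, 251.1] 184 228 236 270 [138.25255973  82.11433447  97.54095563]
0.97 [311.3, 181.2] [[0.5298 0.2983 0.    ]]
0.85 [221.0, 259.8] [[0.4263 0.414  0.    ]]
0.55 [307.9, 260.5] [[0.4258 0.3032 0.    ]]
```

View pics/w3.png

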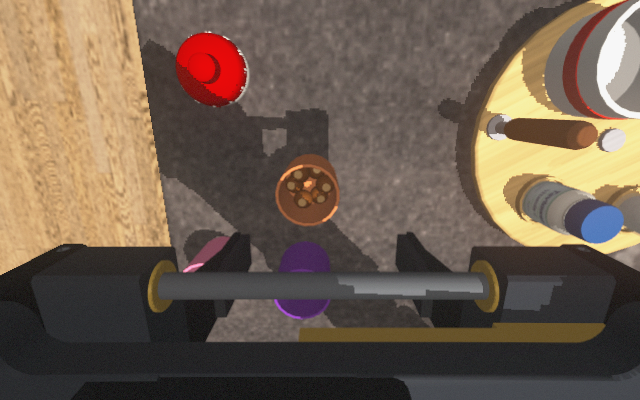

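Confirmed: the copper cup with six nuts is at wrist (307,190). The purple cup is at (303,280) and the pink one at (210,250). I'll descend and grip it near the mouth.

```bash
python3 -m inch '[{"x":0,"y":8,"z":-30,"yaw":0},{"x":0,"y":6,"z":-40,"yaw":0},{"x":0,"y":0,"z":-40,"yaw":0},{"x":0,"y":0,"z":-18,"yaw":0},{"x":0,"y":0,"z":-9,"yaw":0},{"x":0,"y":0,"z":0,"yaw":0}]'
python3 -c "
from h import *
s=robot.sense(); print(s['ee_pos'],s['force'])"
```

```text
time: 4.55
ee_pos: [0.5319, 0.2992, 0.0703]
tool_rot: [-3.141, -0.008, -0.002]
force: [-0.2, -0.2, -0.0]
opening: 0.0871
finger_force: 0.0
[0.53185419 0.29921672 0.07027245] [-0.16770939 -0.2040883  -0.03931009]
```

```bash
python3 -m inch '[{"x":0,"y":0,"z":-2,"yaw":0},{"x":0,"y":0,"z":0,"yaw":0},{"x":0,"y":0,"z":0,"yaw":0},{"x":0,"y":0,"z":0,"yaw":0},{"x":0,"y":0,"z":0,"yaw":0},{"x":0,"y":0,"z":20,"yaw":0},{"x":0,"y":0,"z":40,"yaw":0},{"x":0,"y":0,"z":20,"yaw":0},{"x":0,"y":0,"z":0,"yaw":0}]' 0
```

```text
time: 5.68
ee_pos: [0.532, 0.2997, 0.149]
tool_rot: [-3.141, -0.009, -0.004]
force: [0.9, 0.4, -2.0]
opening: 0.0609
finger_force: 30.0
```

```bash
python3 -m inch '[{"x":0,"y":0,"z":50,"yaw":0},{"x":0,"y":-5,"z":50,"yaw":0},{"x":15,"y":-35,"z":15,"yaw":-0.09},{"x":20,"y":-40,"z":0,"yaw":-0.09},{"x":20,"y":-40,"z":0,"yaw":-0.09},{"x":20,"y":-40,"z":0,"yaw":-0.09},{"x":20,"y":-40,"z":0,"yaw":-0.094},{"x":25,"y":-40,"z":0,"yaw":0},{"x":25,"y":-40,"z":0,"yaw":0},{"x":25,"y":-40,"z":0,"yaw":0},{"x":25,"y":-40,"z":0,"yaw":0},{"x":11,"y":-25,"z":0,"yaw":0}]'
python3 -m inch '[{"x":0,"y":0,"z":0,"yaw":0}]'
python3 -c "
from h import *
s=robot.sense(); print(np.round(s['joints'],2))
snap('top');c=cal('top')
for q,z in [('carousel_base',0),('crock_mouth',.092),('handle_grip',.115)]:
    for r in spotter.place_of(q,'top')[:1]: print(q,r['confidence'],to_z('top',r['xy'],z).round(4))"
```

```text
time: 7.18
ee_pos: [0.738, -0.0894, 0.2602]
tool_rot: [3.06, -0.704, -0.003]
force: [1.0, 0.5, -1.8]
opening: 0.0612
finger_force: 30.0
time: 7.3
ee_pos: [0.7376, -0.0896, 0.2601]
tool_rot: [3.059, -0.706, -0.003]
force: [-0.1, 0.8, -1.7]
opening: 0.0616
finger_force: 30.0
[ 0.37  0.66 -0.57  1.03  0.34  1.54 -2.13]
carousel_base 0.92 [[ 0.5784 -0.0124  0.    ]]
crock_mouth 0.94 [[0.6524 0.0258 0.092 ]]
handle_grip 0.51 [[ 0.6246 -0.3556  0.115 ]]
```

```bash
python3 -m inch '[{"x":2,"y":2,"z":-40,"yaw":0},{"x":2,"y":0,"z":-50,"yaw":0},{"x":0,"y":0,"z":-50,"yaw":0},{"x":0,"y":0,"z":-25,"yaw":0},{"x":0,"y":0,"z":-7,"yaw":0},{"x":0,"y":0,"z":0,"yaw":0}]'
python3 -c "
from h import *
snap('scene','s1')
K=snap('scene'); cv2.imwrite('pics/s1.png',cv2.resize(K[120:300,220:460,::-1],None,fx=3,fy=3,interpolation=cv2.INTER_CUBIC))"
```

```text
time: 8.25
ee_pos: [0.7416, -0.0831, 0.0913]
tool_rot: [-3.063, 0.697, -0.001]
force: [0.3, -0.0, -0.5]
opening: 0.0615
finger_force: 30.0
```

View pics/s1.png

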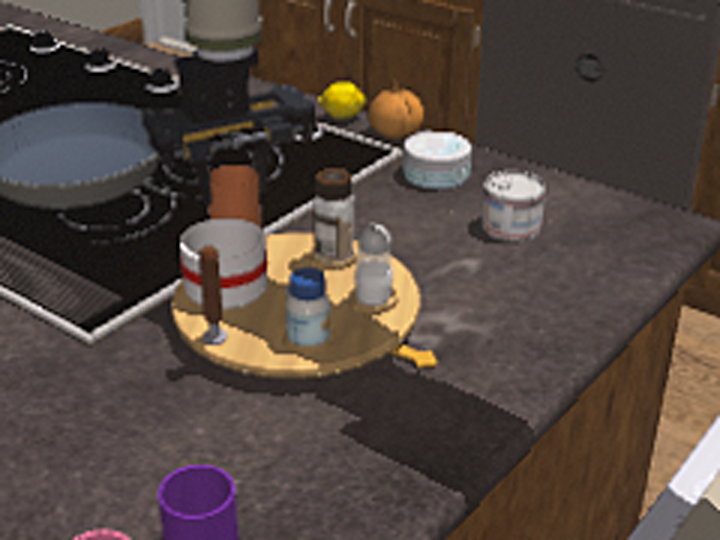

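The crop shows the cup held upright at (235,195), behind the crock and just outside the turntable's edge. I'll push it radially against that edge so it pivots in the pads.

```bash
python3 -m inch '[{"x":-6,"y":3,"z":0,"yaw":0},{"x":-5,"y":2.5,"z":0,"yaw":0},{"x":-5,"y":2.5,"z":2,"yaw":0},{"x":-4,"y":2,"z":3,"yaw":0},{"x":-4,"y":2,"z":1,"yaw":0},{"x":0,"y":0,"z":0,"yaw":0}]'
```

```text
time: 9.1
ee_pos: [0.7175, -0.0718, 0.097]
tool_rot: [3.063, -0.698, 0.002]
force: [3.0, -0.9, -0.2]
opening: 0.0599
finger_force: 30.0
```

```bash
python3 -m inch '[{"x":-4.5,"y":2.2,"z":1,"yaw":0},{"x":-4.5,"y":2.2,"z":1,"yaw":0},{"x":-4.5,"y":2.2,"z":1,"yaw":0},{"x":-4.5,"y":2.2,"z":0,"yaw":0},{"x":-4.5,"y":2.2,"z":0,"yaw":0},{"x":-4.5,"y":2.2,"z":-1,"yaw":0},{"x":0,"y":0,"z":0,"yaw":0}]'
cat > crop.py <<'E'
from h import *; import sys
f,n,a,b,c,d=sys.argv[1],sys.argv[2],*map(int,sys.argv[3:7])
K=snap(n); cv2.imwrite(f'pics/{f}.png',cv2.resize(K[b:d,a:c,::-1],None,fx=4,fy=4,interpolation=cv2.INTER_CUBIC))
for q,z in [('crock_mouth',.092)]:
    for r in spotter.place_of(q,n)[:1]: print(q,r['confidence'],to_z(n,r['xy'],z).round(4))
E
python3 crop.py s2 scene 240 120 390 250
```

```text
time: 9.98
ee_pos: [0.6898, -0.0581, 0.0984]
tool_rot: [-3.063, 0.697, 0.001]
force: [1.0, -0.2, 0.4]
opening: 0.0602
finger_force: 30.0
crock_mouth 0.28 [[ 0.6891 -0.0211  0.092 ]]
```

View pics/s2.png

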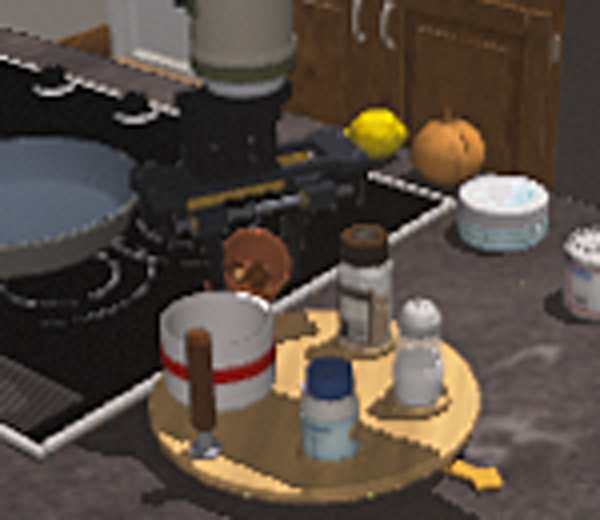

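The crop shows the cup tilted about 50° at (257,262) with the nuts still inside at (245,275). The crock hasn't moved. I'll lift it, turn it and carry it over the crock.

```bash
python3 -m inch '[{"x":2,"y":-1,"z":25,"yaw":0},{"x":0,"y":0,"z":45,"yaw":0},{"x":0,"y":0,"z":45,"yaw":0},{"x":0,"y":10,"z":37,"yaw":0.15},{"x":0,"y":20,"z":0,"yaw":0.16},{"x":0,"y":20,"z":0,"yaw":0.16},{"x":-3,"y":20,"z":0,"yaw":0.16},{"x":-5,"y":20,"z":0,"yaw":0.15},{"x":-5,"y":10,"z":0,"yaw":0.15},{"x":-2,"y":0,"z":0,"yaw":0},{"x":0,"y":0,"z":0,"yaw":0}]'
python3 -c "
from h import *
c=cal('wrist');snap('wrist')
for r in spotter.place_of('crock_mouth','wrist')[:2]: print(r['confidence'],to_z('wrist',r['xy'],.092,c).round(4))
snap('top')
for r in spotter.place_of('crock_mouth','top')[:2]: print(r['confidence'],to_z('top',r['xy'],.092).round(4))
print(robot.sense()['force'])"
```

```text
time: 11.45
ee_pos: [0.6771, 0.0397, 0.25]
tool_rot: [3.052, 0.743, -0.002]
force: [-0.5, -0.3, -1.6]
opening: 0.06
finger_force: 30.0
0.8 [[0.652  0.0228 0.092 ]]
0.54 [[ 0.6262 -0.359   0.092 ]]
[ 0.09775921 -0.46896171 -2.54595921]
```

```bash
python3 -m inch '[{"x":0,"y":0,"z":-30,"yaw":0},{"x":0,"y":0,"z":-30,"yaw":0},{"x":0,"y":0,"z":-13,"yaw":0},{"x":0,"y":0,"z":-10,"yaw":0},{"x":0,"y":0,"z":-10,"yaw":0},{"x":0,"y":0,"z":0,"yaw":0}]'
python3 crop.py s3 scene 240 120 390 250
```

```text
time: 12.4
ee_pos: [0.6785, 0.041, 0.1587]
tool_rot: [3.051, 0.749, 0.006]
force: [2.9, 1.9, 0.1]
opening: 0.0601
finger_force: 30.0
crock_mouth 0.65 [[0.6516 0.0342 0.092 ]]
```

View pics/s3.png

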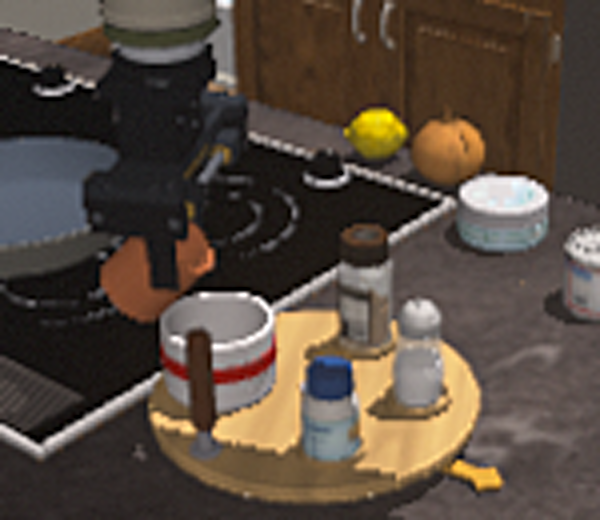

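```bash
python3 -m inch '[{"x":-4,"y":-2,"z":-1.5,"yaw":0},{"x":-4,"y":-2,"z":-2,"yaw":0},{"x":-3.7,"y":-1.9,"z":-2.2,"yaw":0},{"x":-3.7,"y":-1.9,"z":-2.6,"yaw":0},{"x":-3.3,"y":-1.8,"z":-3,"yaw":0},{"x":-3.3,"y":-1.7,"z":-3.4,"yaw":0},{"x":0,"y":0,"z":0,"yaw":0}]'
python3 crop.py s4 scene 240 120 390 250
```

```text
time: 13.38
ee_pos: [0.6547, 0.0288, 0.1421]
tool_rot: [3.051, 0.749, -0.002]
force: [-0.9, -0.1, 1.2]
opening: 0.0604
finger_force: 30.0
crock_mouth 0.82 [[0.6533 0.0283 0.092 ]]
```

View pics/s4.png

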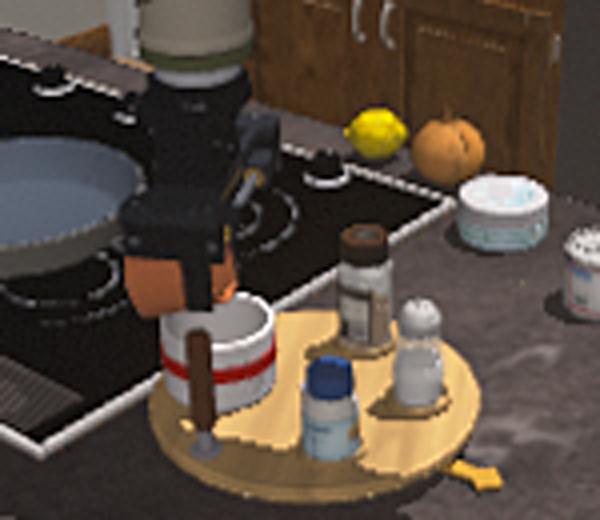

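```bash
python3 -m inch '[{"x":-1.5,"y":-0.8,"z":-1.8,"yaw":0},{"x":-1.4,"y":-0.7,"z":-1.9,"yaw":0},{"x":-1.3,"y":-0.7,"z":-1.9,"yaw":0},{"x":-1.3,"y":-0.7,"z":-2,"yaw":0},{"x":-1.2,"y":-0.6,"z":-2,"yaw":0},{"x":-1,"y":-0.5,"z":-2,"yaw":0},{"x":-1,"y":-0.5,"z":-2.1,"yaw":0},{"x":-0.8,"y":-0.4,"z":-2.2,"yaw":0},{"x":-0.7,"y":-0.4,"z":-2.2,"yaw":0},{"x":0,"y":0,"z":0,"yaw":0},{"x":0,"y":0,"z":0,"yaw":0}]'
python3 - <<'E'
from h import *
snap('top','t5'); print([(q,round(r['confidence'],2),np.round(r['xy'])) for q in['nut0'] for r in spotter.place_of(q,'top')])
snap('scene','s5'); print([(q,round(r['confidence'],2),np.round(r['xy'])) for q in['nut0'] for r in spotter.place_of(q,'scene')])
c=cal('wrist');snap('wrist','w5'); print([(q,round(r['confidence'],2),np.round(r['xy']),to_z('wrist',r['xy'],.047,c)) for q in['nut0'] for r in spotter.place_of(q,'wrist')])
E
```

```text
time: 14.85
ee_pos: [0.645, 0.0239, 0.1244]
tool_rot: [3.051, 0.75, -0.0]
force: [-0.7, -1.0, 1.1]
opening: 0.0604
finger_force: 30.0
[]
[('nut0', 0.55, array([300., 197.]))]
[]
```

```bash
python3 -m inch '[{"x":-0.6,"y":-0.3,"z":-1.4,"yaw":0},{"x":-0.4,"y":-0.2,"z":-1.2,"yaw":0},{"x":0,"y":0,"z":0,"yaw":0},{"x":0,"y":0,"z":0,"yaw":0},{"x":0,"y":0,"z":0,"yaw":0}]'
python3 - <<'E'
from h import *
print(robot.sense()['force'])
a=snap('scene')[150:230,260:350,::-1]; c=cal('wrist');b=snap('wrist')[:,:,::-1]
a=cv2.resize(a,None,fx=4.44,fy=4.44,interpolation=cv2.INTER_CUBIC); b=cv2.resize(b[:300],(400,188)); 
o=np.zeros((a.shape[0],a.shape[1]+400,3),np.uint8); o[:,:a.shape[1]]=a; o[:188,a.shape[1]:]=b; cv2.imwrite('pics/m6.png',o); print(o.shape)
E
```

```text
time: 15.78
ee_pos: [0.6441, 0.0234, 0.122]
tool_rot: [3.051, 0.749, 0.0]
force: [-0.6, 0.5, 2.4]
opening: 0.0599
finger_force: 30.0
[-0.57948883  0.45600873  2.42397294]
(355, 800, 3)
```

View pics/m6.png

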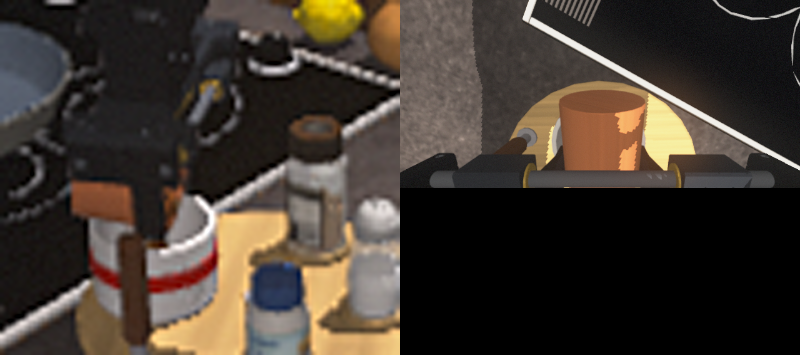

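```bash
python3 -m inch '[{"x":0,"y":0,"z":10,"yaw":0},{"x":0,"y":0,"z":25,"yaw":0},{"x":0,"y":0,"z":35,"yaw":0},{"x":0,"y":0,"z":30,"yaw":0},{"x":0,"y":0,"z":0,"yaw":0},{"x":0,"y":0,"z":0,"yaw":0}]'
python3 - <<'E'
from h import *
F=[]
for i in range(8): vision.snapshot('scene'); F.append(robot.sense()['force'][2])
print(np.mean(F),np.std(F))
snap('top','t7'); print([(round(r['confidence'],2),np.round(r['xy'])) for r in spotter.regions_of('nut0','top')])
snap('scene','s7'); print([(round(r['confidence'],2),np.round(r['xy'])) for r in spotter.regions_of('nut0','scene')])
E
```

```text
time: 16.62
ee_pos: [0.6437, 0.0232, 0.2213]
tool_rot: [3.051, 0.749, -0.002]
force: [-0.7, 0.3, -2.0]
opening: 0.0597
finger_force: 30.0
-1.3035365088535928 0.4280290474054742
[(0.2, array([304., 174.]))]
[]
```

```bash
python3 -m inch '[{"x":2,"y":-20,"z":0,"yaw":0.153},{"x":2,"y":-23,"z":0,"yaw":0.153},{"x":2,"y":-23,"z":0,"yaw":0.153},{"x":3,"y":-23,"z":0,"yaw":0.153},{"x":3,"y":-23,"z":0,"yaw":0.153},{"x":3,"y":-23,"z":0,"yaw":0.153},{"x":3,"y":-23,"z":0,"yaw":0.153},{"x":3,"y":-23,"z":0,"yaw":0.153},{"x":3,"y":-23,"z":0,"yaw":0.153},{"x":1,"y":-19,"z":0,"yaw":0.153},{"x":0,"y":0,"z":0,"yaw":0}]'
python3 - <<'E'
from h import *
s=robot.sense(); print(s['ee_pos'],np.round(s['joints'],2))
a=snap('top')[120:260,250:410,::-1]; print([(round(r['confidence'],2),np.round(r['xy'])) for r in spotter.regions_of('nut0','top')])
c=cal('wrist');b=snap('wrist')[:,:,::-1]; print([(round(r['confidence'],2),np.round(r['xy'])) for r in spotter.regions_of('nut0','wrist')])
for r in spotter.place_of('crock_mouth','wrist')[:2]: print(r['confidence'],r['xy'],to_z('wrist',r['xy'],.092,c).round(4))
d=snap('scene')[150:250,260:360,::-1]
a=cv2.resize(a,(320,280),interpolation=cv2.INTER_CUBIC); d=cv2.resize(d,(320,320),interpolation=cv2.INTER_CUBIC); o=np.zeros((600,800,3),np.uint8); o[:280,:320]=a; o[280:,:320]=d; o[:300,320:]=cv2.resize(b,(480,300)); cv2.imwrite('pics/m8.png',o)
cv2.imwrite('pics/w8.png',b)
E
```

```text
time: 18.6
ee_pos: [0.6689, -0.2016, 0.2214]
tool_rot: [-1.687, -2.65, -0.0]
force: [0.4, -0.4, -0.7]
opening: 0.0604
finger_force: 30.0
[ 0.66889357 -0.20155698  0.22144376] [ 0.83  0.71 -1.01  1.23  0.59  1.5   0.34]
[]
[]
```

View pics/m8.png

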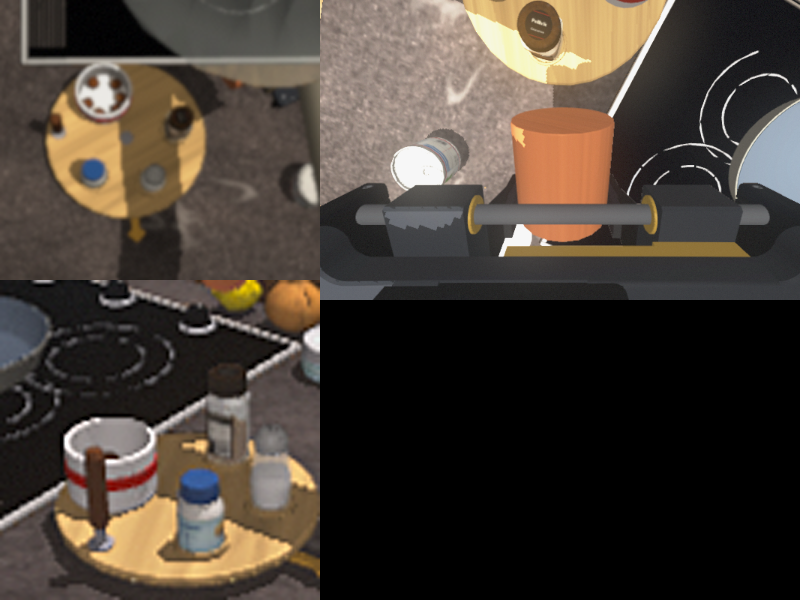

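The top view (upper left) shows nuts in the crock at about (103,90), and the cup is beside the turntable with its bottom facing it. I'm out of views, so I'll count the nuts numerically.

Run:
```python
from h import *
im=snap('top').astype(int); sub=im[152:180,286:318]; R,G,B=sub[...,0],sub[...,1],sub[...,2]
sat=R-B
for r in sat: print(''.join('#' if v>60 else '+' if v>35 else '.' for v in r))
rim=proj('top',[[.6505+.041*np.cos(t),.0265+.041*np.sin(t),.036] for t in np.linspace(0,6.28,9)]); print(rim.round().tolist())
# nut pixel scale
p=proj('top',[[.65,.026,.047],[.65,.047,.047]]);print(np.linalg.norm(p[0]-p[1]))
```

```text
.......................+++++++++
........................++++++++
.........................+++++++
..........................++++++
...........................+++++
............................++++
............................+++#
.........+##.................++#
++......+###+........++......++#
++......+###+.......++++......++
+........###+.......++++......++
+.........++.........+........++
++............................++
++............................++
++............................++
++....................+++.....++
#+....................++++....+#
++......+.............++++...++#
++....+##+.............++....++#
+++...+###...................+##
+++....+#+............+......+##
##++....+............++.....++++
###+.........+......++......++++
###++.......+#++...........+++++
####++......++++.........+++++++
####+++.................++++++++
######++..............++++++++++
########++++++++++++++++++++++++
[[302.0, 157.0], [294.0, 160.0], [290.0, 168.0], [294.0, 177.0], [303.0, 180.0], [311.0, 177.0], [315.0, 168.0], [311.0, 160.0], [302.0, 157.0]]
6.2425096495429395
```

Six nut blobs are in the crock, and the wrist force matches an empty cup. Next I'll right the cup by backing its bottom edge into the turntable's rim.

```bash
python3 -m inch '[{"x":0,"y":0,"z":-40,"yaw":0},{"x":0,"y":0,"z":-50,"yaw":0},{"x":0,"y":0,"z":-45,"yaw":0},{"x":0,"y":0,"z":-20,"yaw":0},{"x":0,"y":0,"z":-10,"yaw":0},{"x":-2,"y":4.5,"z":0,"yaw":0},{"x":-2.5,"y":5,"z":0,"yaw":0},{"x":0,"y":0,"z":0,"yaw":0}]'
```

```text
time: 19.95
ee_pos: [0.665, -0.1893, 0.0583]
tool_rot: [1.68, 2.653, 0.001]
force: [-0.1, -0.6, -1.2]
opening: 0.0599
finger_force: 30.0
```

```bash
python3 -m inch '[{"x":-1.7,"y":3.6,"z":0,"yaw":0},{"x":-1.3,"y":2.7,"z":1,"yaw":0},{"x":0,"y":0,"z":0,"yaw":0}]'
python3 -c "
from h import *
s=robot.sense(); p=np.array(s['ee_pos'])[:2]-[.580,-.0095]; print(s['ee_pos'],np.hypot(*p),np.degrees(np.arctan2(p[1],p[0])),s['force'])"
```

```text
time: 20.32
ee_pos: [0.6616, -0.1835, 0.0582]
tool_rot: [1.681, 2.654, 0.0]
force: [-0.5, 0.2, -0.9]
opening: 0.0597
finger_force: 30.0
[ 0.66159102 -0.18354503  0.05820968] 0.19222062476880783 -64.8831648837175 [-0.5033422   0.22725465 -0.91483224]
```

```bash
python3 -m inch '[{"x":-1.3,"y":2.7,"z":0,"yaw":0},{"x":-1.3,"y":2.7,"z":1,"yaw":0},{"x":0,"y":0,"z":0,"yaw":0}]'
python3 -c "
from h import *
s=robot.sense(); p=np.array(s['ee_pos'])[:2]-[.580,-.0095]; print(s['ee_pos'],np.hypot(*p),s['force'])
snap('wrist','w9'); r=spotter.regions_of('cup','wrist')
for q in r[:2]:
    y,x=np.where(q['pixels']); print(q['confidence'],[(v,x[y==v].min(),x[y==v].max()) for v in range(y.min(),y.max(),6)])
print(proj('wrist',[[.580+.135*.423,-.0095-.135*.906,.03]]))
"
```

```text
time: 20.7
ee_pos: [0.659, -0.1779, 0.0592]
tool_rot: [1.681, 2.654, 0.001]
force: [0.4, 0.4, 1.9]
opening: 0.0599
finger_force: 30.0
[ 0.65901617 -0.17787344  0.05923689] 0.1859923934288403 [0.42027121 0.41750177 1.94454584]Traceback (most recent call last):
  File "<string>", line 6, in <module>
    y,x=np.where(q['pixels']); print(q['confidence'],[(v,x[y==v].min(),x[y==v].max()) for v in range(y.min(),y.max(),6)])
                                                         ~~~~~~~~~~~^^
    return umr_minimum(a, axis, None, out, keepdims, initial, where)
ValueError: zero-size array to reduction operation minimum which has no identity
```

```bash
python3 -m inch '[{"x":4,"y":-8,"z":1,"yaw":0},{"x":5,"y":-11,"z":0,"yaw":0},{"x":0,"y":0,"z":-4,"yaw":0},{"x":0,"y":0,"z":-5,"yaw":0},{"x":0,"y":0,"z":-4,"yaw":0},{"x":0,"y":0,"z":0,"yaw":0}]'
python3 -m inch '[{"x":0,"y":0,"z":-2,"yaw":0},{"x":0,"y":0,"z":0,"yaw":0}]'
```

```text
time: 21.55
ee_pos: [0.6676, -0.1971, 0.0464]
tool_rot: [-1.681, -2.653, 0.0]
force: [0.3, 0.1, -1.3]
opening: 0.0602
finger_force: 30.0
time: 21.8
ee_pos: [0.6679, -0.1974, 0.0449]
tool_rot: [-1.682, -2.654, -0.0]
force: [-0.1, 0.1, -0.6]
opening: 0.0602
finger_force: 30.0
```

```bash
python3 -m inch '[{"x":0,"y":0,"z":-2,"yaw":0},{"x":0,"y":0,"z":-1.5,"yaw":0},{"x":0,"y":0,"z":0,"yaw":0}]'
python3 -m inch '[{"x":0,"y":0,"z":-1.5,"yaw":0},{"x":0,"y":0,"z":-1.5,"yaw":0},{"x":0,"y":0,"z":0,"yaw":0}]'
```

```text
time: 22.18
ee_pos: [0.6679, -0.1974, 0.0413]
tool_rot: [-1.682, -2.653, 0.0]
force: [-0.2, -0.1, -0.8]
opening: 0.0601
finger_force: 30.0
time: 22.55
ee_pos: [0.6679, -0.1974, 0.0383]
tool_rot: [-1.682, -2.653, -0.0]
force: [-1.4, -0.0, -1.6]
opening: 0.0602
finger_force: 30.0
```

```bash
python3 -m inch '[{"x":0,"y":0,"z":12,"yaw":0},{"x":-1.3,"y":2.7,"z":0,"yaw":0},{"x":-1.7,"y":3.6,"z":0,"yaw":0},{"x":-1.3,"y":2.7,"z":0,"yaw":0},{"x":0,"y":0,"z":0,"yaw":0}]'
python3 -m inch '[{"x":-1.3,"y":2.7,"z":1,"yaw":0},{"x":-1.3,"y":2.7,"z":2,"yaw":0},{"x":0,"y":0,"z":0,"yaw":0}]'
```

```text
time: 23.18
ee_pos: [0.6635, -0.188, 0.0503]
tool_rot: [-1.681, -2.654, -0.0]
force: [-0.3, -0.2, -1.9]
opening: 0.06
finger_force: 30.0
time: 23.55
ee_pos: [0.6618, -0.1853, 0.0543]
tool_rot: [1.683, 2.649, -0.002]
force: [3.1, -5.0, 0.3]
opening: 0.0602
finger_force: 30.0
```

```bash
python3 -m inch '[{"x":-1,"y":2.2,"z":3,"yaw":0},{"x":-1,"y":2.2,"z":3,"yaw":0},{"x":0,"y":0,"z":0,"yaw":0}]'
python3 -m inch '[{"x":-1,"y":2.2,"z":3.5,"yaw":0},{"x":-1,"y":2.2,"z":3.5,"yaw":0},{"x":0,"y":0,"z":0,"yaw":0}]'
```

```text
time: 23.92
ee_pos: [0.6601, -0.1812, 0.0607]
tool_rot: [1.683, 2.648, -0.002]
force: [3.5, -7.0, 1.8]
opening: 0.06
finger_force: 30.0
time: 24.3
ee_pos: [0.658, -0.176, 0.0676]
tool_rot: [1.682, 2.649, -0.001]
force: [2.8, -4.7, 1.4]
opening: 0.0603
finger_force: 30.0
```

```bash
python3 -m inch '[{"x":-1.1,"y":2.3,"z":3.2,"yaw":0},{"x":-1.1,"y":2.3,"z":3.2,"yaw":0},{"x":-1.2,"y":2.6,"z":3,"yaw":0},{"x":-1.3,"y":2.8,"z":2.7,"yaw":0},{"x":0,"y":0,"z":0,"yaw":0}]'
python3 -m inch '[{"x":-1.3,"y":2.8,"z":2.6,"yaw":0},{"x":-1.3,"y":2.8,"z":2.3,"yaw":0},{"x":-1.3,"y":2.8,"z":2,"yaw":0},{"x":-1.3,"y":2.8,"z":2,"yaw":0},{"x":0,"y":0,"z":0,"yaw":0}]'
```

```text
time: 24.92
ee_pos: [0.6527, -0.1642, 0.0792]
tool_rot: [1.681, 2.653, 0.0]
force: [2.2, -4.4, 2.9]
opening: 0.0598
finger_force: 30.0
time: 25.55
ee_pos: [0.647, -0.1544, 0.0874]
tool_rot: [1.682, 2.652, -0.002]
force: [1.4, -6.7, -1.4]
opening: 0.06
finger_force: 30.0
```

```bash
cat > tilt.py <<'E'
from h import *
from scipy.spatial.transform import Rotation as Ro
def run():
    c=cal('wrist'); s=robot.sense(); im=snap('wrist'); hsv=cv2.cvtColor(im,cv2.COLOR_RGB2HSV)
    m=((hsv[...,0]>3)&(hsv[...,0]<15)&(hsv[...,1]>120)&(hsv[...,2]>50)); m[330:]=0
    n,l,st,_=cv2.connectedComponentsWithStats(m.astype(np.uint8)); k=1+np.argmax(st[1:,4]); m=l==k; print('box',st[k])
    T=Ro.from_rotvec(s['tool_rot']).as_matrix(); p=np.array(s['ee_pos']); d=-T[:,0]; d[2]=0; d/=np.linalg.norm(d); z=np.array([0,0,1.]); y=np.cross(z,d)
    best=[]
    for th in range(0,116,3):
      for L in (54,58,62,66):
       for off in (6,9,12):
        t=np.radians(th); mm=d*np.sin(t)+z*np.cos(t); nn=d*np.cos(t)-z*np.sin(t); P=p-z*off/1000
        a=np.linspace(0,2*np.pi,40)[:,None]; ring=.031*(np.cos(a)*nn+np.sin(a)*y)
        pts=np.r_[P-mm*L/1000+ring,P+mm*(68-L)/1000+ring]
        h=cv2.convexHull(proj('wrist',pts,c).astype(np.float32)).astype(int); q=np.zeros(m.shape,np.uint8); cv2.fillConvexPoly(q,h,1); q=q>0
        q[250:]=0; mm_=m.copy(); mm_[250:]=0
        best.append(((q&mm_).sum()/max(1,(q|mm_).sum()),th,L,off))
    print(sorted(best)[::-1][:6])
run()
E
python3 tilt.py
```

```text
box [  264   148   119   124 12752]
[(np.float64(0.9550989345509894), 45, 54, 6), (np.float64(0.9524221453287197), 42, 54, 6), (np.float64(0.9489290057057338), 48, 54, 6), (np.float64(0.9465895076368466), 45, 54, 9), (np.float64(0.9446405350176481), 51, 54, 6), (np.float64(0.9431092752534735), 48, 54, 9)]
```

```bash
python3 -m inch '[{"x":-1.7,"y":3.6,"z":1.7,"yaw":0},{"x":-1.7,"y":3.6,"z":1.5,"yaw":0},{"x":-1.7,"y":3.6,"z":1,"yaw":0},{"x":-1.7,"y":3.6,"z":0.8,"yaw":0},{"x":0,"y":0,"z":0,"yaw":0}]'
python3 tilt.py
```

```text
time: 26.22
ee_pos: [0.6406, -0.1382, 0.0931]
tool_rot: [1.681, 2.653, 0.001]
force: [1.7, -1.9, 5.3]
opening: 0.0606
finger_force: 30.0
box [  264   153   119   119 12093]
[(np.float64(0.9765301902398676), 36, 54, 6), (np.float64(0.9748348537275873), 33, 54, 6), (np.float64(0.9696366872578788), 33, 54, 9), (np.float64(0.965552805280528), 36, 54, 9), (np.float64(0.9578925534121552), 30, 58, 6), (np.float64(0.955870526739043), 39, 54, 6)]
```

```bash
python3 -m inch '[{"x":0,"y":0,"z":25,"yaw":0},{"x":3,"y":-30,"z":10,"yaw":0},{"x":6,"y":-35,"z":0,"yaw":0},{"x":5,"y":-22,"z":-15,"yaw":0},{"x":0,"y":0,"z":-30,"yaw":0},{"x":0,"y":0,"z":-10,"yaw":0},{"x":0,"y":0,"z":-3,"yaw":0},{"x":0,"y":0,"z":0,"yaw":0}]'
```

```text
time: 27.28
ee_pos: [0.6547, -0.2249, 0.07]
tool_rot: [1.68, 2.654, 0.001]
force: [1.0, 0.4, -0.4]
opening: 0.06
finger_force: 30.0
```

```bash
python3 -m inch '[{"x":-1,"y":2,"z":-3,"yaw":0},{"x":-1.7,"y":3.6,"z":-1,"yaw":0},{"x":-1.7,"y":3.6,"z":-1,"yaw":0},{"x":-1.7,"y":3.6,"z":-1,"yaw":0},{"x":0,"y":0,"z":0,"yaw":0}]'
python3 -m inch '[{"x":-1.7,"y":3.6,"z":-1,"yaw":0},{"x":-1.7,"y":3.6,"z":-1,"yaw":0},{"x":-1.7,"y":3.6,"z":-1,"yaw":0},{"x":-1.7,"y":3.6,"z":-1,"yaw":0},{"x":0,"y":0,"z":0,"yaw":0}]'
python3 tilt.py
```

```text
time: 27.9
ee_pos: [0.6485, -0.2121, 0.064]
tool_rot: [1.681, 2.654, 0.001]
force: [-0.6, 2.0, 3.2]
opening: 0.0603
finger_force: 30.0
time: 28.52
ee_pos: [0.6435, -0.1996, 0.0624]
tool_rot: [1.68, 2.648, 0.001]
force: [0.3, -3.0, 15.7]
opening: 0.0603
finger_force: 30.0
box [  263   156   121   116 11674]
[(np.float64(0.9739537925021796), 30, 54, 6), (np.float64(0.9617557583659279), 30, 54, 9), (np.float64(0.9603611539308522), 27, 54, 9), (np.float64(0.9588952422052002), 27, 58, 6), (np.float64(0.9554553453585569), 27, 54, 6), (np.float64(0.9528061224489796), 33, 54, 9)]
```

```bash
python3 -m inch '[{"x":-1.7,"y":3.6,"z":-0.7,"yaw":0},{"x":-1.7,"y":3.6,"z":-0.7,"yaw":0},{"x":-1.3,"y":2.6,"z":-0.6,"yaw":0}]'
python3 tilt.py
```

```text
time: 28.95
ee_pos: [0.6386, -0.1894, 0.0595]
tool_rot: [1.68, 2.649, 0.002]
force: [2.4, -1.8, 9.9]
opening: 0.0601
finger_force: 30.0
box [  262   164   123   108 10609]
[(np.float64(0.9614566387185584), 18, 54, 6), (np.float64(0.959593485980164), 21, 54, 6), (np.float64(0.9529397079016353), 18, 54, 9), (np.float64(0.9524934709613232), 18, 54, 12), (np.float64(0.9521781455341932), 21, 54, 9), (np.float64(0.9514110429447853), 18, 58, 6)]
```

```bash
python3 -m inch '[{"x":0,"y":0,"z":-1.2,"yaw":0},{"x":0,"y":0,"z":-1.2,"yaw":0},{"x":0,"y":0,"z":-1.2,"yaw":0},{"x":0,"y":0,"z":0,"yaw":0}]'
python3 tilt.py
```

```text
time: 29.5
ee_pos: [0.6385, -0.1886, 0.0571]
tool_rot: [1.68, 2.65, 0.002]
force: [-3.0, 0.7, 21.9]
opening: 0.06
finger_force: 30.0
box [  261   165   125   107 10620]
[(np.float64(0.9567121231077192), 18, 54, 6), (np.float64(0.9519970685232686), 21, 54, 6), (np.float64(0.9464441399925271), 18, 54, 9), (np.float64(0.9450576708421183), 18, 54, 12), (np.float64(0.9448552450181728), 15, 58, 6), (np.float64(0.9424032981690311), 21, 54, 9)]
```

```bash
python3 -m inch '[{"x":-1.3,"y":2.7,"z":0.3,"yaw":0},{"x":-1.3,"y":2.7,"z":0,"yaw":0},{"x":-1.3,"y":2.7,"z":-0.3,"yaw":0}]'
python3 tilt.py
```

```text
time: 29.92
ee_pos: [0.6344, -0.1816, 0.0556]
tool_rot: [1.681, 2.649, 0.001]
force: [0.9, -2.0, 8.3]
opening: 0.0603
finger_force: 30.0
box [  261   169   125   103 10072]
[(np.float64(0.9589512711864406), 15, 54, 6), (np.float64(0.9512032085561497), 12, 58, 6), (np.float64(0.947517539125742), 12, 54, 6), (np.float64(0.944642151047845), 15, 54, 9), (np.float64(0.9411209916464565), 12, 54, 9), (np.float64(0.9397736459175424), 9, 62, 6)]
```

```bash
python3 -m inch '[{"x":0,"y":0,"z":15,"yaw":0},{"x":8,"y":-18,"z":0,"yaw":0},{"x":8,"y":-18,"z":0,"yaw":0},{"x":0,"y":0,"z":-11,"yaw":0},{"x":-1,"y":2,"z":-3,"yaw":0},{"x":-1.7,"y":3.6,"z":-1.5,"yaw":0},{"x":-1.7,"y":3.6,"z":-1,"yaw":0},{"x":-1.7,"y":3.6,"z":-0.7,"yaw":0},{"x":-1.7,"y":3.6,"z":-0.5,"yaw":0}]'
python3 tilt.py
```

```text
time: 31.1
ee_pos: [0.6419, -0.1993, 0.0526]
tool_rot: [1.679, 2.652, 0.001]
force: [1.3, -2.9, 8.1]
opening: 0.0604
finger_force: 30.0
box [ 260  176  126   96 9233]
[(np.float64(0.9548426334194922), 6, 54, 6), (np.float64(0.9533413606261288), 6, 58, 6), (np.float64(0.9522245446401911), 6, 58, 9), (np.float64(0.9516639060382472), 6, 54, 12), (np.float64(0.9514194625778047), 6, 54, 9), (np.float64(0.9502068557919622), 9, 54, 6)]
```

```bash
python3 -m inch '[{"x":0,"y":0,"z":1,"yaw":0},{"x":0,"y":0,"z":0,"yaw":0},{"x":0,"y":0,"z":0,"yaw":0},{"x":0,"y":0,"z":0,"yaw":0},{"x":0,"y":0,"z":0,"yaw":0},{"x":0,"y":0,"z":20,"yaw":0},{"x":0,"y":0,"z":50,"yaw":0},{"x":0,"y":0,"z":50,"yaw":0},{"x":0,"y":0,"z":30,"yaw":0}]' 87
python3 - <<'E'
from h import *
for n in ('wrist','top'):
    c=cal(n); im=snap(n)
    for q,z in [('cup',0),('carousel_base',0),('crock_mouth',.092),('handle_grip',.115),('tin_a',0),('balm_pot',0)]:
        for r in spotter.place_of(q,n)[:(4 if q=='cup' else 1)]: print(n,q,round(r['confidence'],2),np.round(r['xy']),to_z(n,r['xy'],z,c).round(4))
    for r in spotter.regions_of('cup',n)[:3]:
        y,x=np.where(r['pixels']); print(np.round(r['xy']),x.min(),x.max(),y.min(),y.max(),im[y,x].mean(0).round())
# pred rim of upright cup near
a=np.linspace(0,2*np.pi,30)
E
```

```text
time: 32.28
ee_pos: [0.6419, -0.1997, 0.2067]
tool_rot: [1.679, 2.651, 0.002]
force: [-0.1, -1.1, -0.3]
opening: 0.0869
finger_force: 0.0
wrist cup 0.65 [321. 168.] [[ 0.6344 -0.1874  0.    ]]
wrist carousel_base 0.36 [269. 307.] [[ 0.6519 -0.3907  0.    ]]
wrist tin_a 0.69 [176. 221.] [[ 0.5012 -0.3241  0.    ]]
wrist balm_pot 0.58 [268. 307.] [[ 0.6507 -0.3908  0.    ]]
[326. 180.] 292 356 142 212 [178. 119.  76.]
top cup 0.82 [188. 238.] [[0.4227 0.4119 0.    ]]
top cup 0.68 [361. 173.] [[ 0.6411 -0.1798  0.    ]]
top cup 0.59 [220. 236.] [[0.4299 0.3076 0.    ]]
top cup 0.42 [406. 216.] [[ 0.4887 -0.3294  0.    ]]
top carousel_base 0.9 [314. 187.] [[ 0.5921 -0.0127  0.    ]]
top crock_mouth 0.82 [308. 166.] [[0.6442 0.0112 0.092 ]]
top handle_grip 0.39 [279. 175.] [[0.609 0.102 0.115]]
top tin_a 0.75 [308. 165.] [[0.6725 0.0075 0.    ]]
[216. 235.] 206 228 227 246 [ 89.  40. 111.]
[186. 238.] 173 197 226 246 [163.  90. 110.]
[365. 170.] 356 375 162 182 [114.  64.  37.]
```

Run:
```python
from h import *
c=cal('wrist'); snap('wrist'); m=spotter.regions_of('cup','wrist')[0]['pixels']; print(m.sum())
from scipy.optimize import differential_evolution as DE
a=np.linspace(0,2*np.pi,40)[:,None]
def f(v):
    x,y,tx,ty=v; ax=np.array([tx,ty,1]); ax/=np.linalg.norm(ax); e=np.cross(ax,[0,1,0]); e/=np.linalg.norm(e); g=np.cross(ax,e)
    b=np.array([x,y,0])+.031*(np.cos(a)*e+np.sin(a)*g); b[:,2]-=min(0,b[:,2].min())
    q=np.zeros(m.shape,np.uint8); cv2.fillConvexPoly(q,cv2.convexHull(proj('wrist',np.r_[b,b+.068*ax],c).astype(np.float32)).astype(int),1); q=q>0
    return -(q&m).sum()/(q|m).sum()
r=DE(f,[(.6,.68),(-.23,-.15),(-.5,.5),(-.5,.5)],maxiter=40,seed=1,popsize=12); print(r.x,r.fun)
r=DE(lambda v:f([*v,0,0]),[(.6,.68),(-.23,-.15)],maxiter=30,seed=1); print(r.x,r.fun)
# pointer: brass colour in the top picture
im=snap('top'); h=cv2.cvtColor(im,cv2.COLOR_RGB2HSV)
k=(h[...,0]>12)&(h[...,0]<30)&(h[...,1]>150)&(h[...,2]>120); k[:222]=0;k[255:]=0;k[:,:290]=0;k[:,345:]=0
y,x=np.where(k); print(len(x),x.min(),x.max(),y.min(),y.max()); w=to_z('top',np.c_[x,y],.008)[:,:2]; print(w.mean(0),w[w[:,0].argmin()],w.min(0),w.max(0))
for b in (.577,.580,.583): 
  v=w.mean(0)-[b,-.0095]; print(np.degrees(np.arctan2(v[1],v[0])))
```

```text
Traceback (most recent call last):
IndexError: list index out of range
```

Run:
```python
from h import *
from scipy.optimize import differential_evolution as DE
c=cal('wrist'); im=snap('wrist'); h=cv2.cvtColor(im,cv2.COLOR_RGB2HSV); w=np.zeros(h.shape[:2],bool); w[110:225,270:380]=1
m=(w&(h[...,0]>3)&(h[...,0]<17)&(h[...,1]>110)&(h[...,2]>50)).astype(np.uint8); n,l,st,_=cv2.connectedComponentsWithStats(m); k=1+np.argmax(st[1:,4]); m=np.zeros_like(m); 
y,x=np.where(l==k); cv2.fillConvexPoly(m,cv2.convexHull(np.c_[x,y].astype(np.int32)),1); m=m>0; print(st[k])
a=np.linspace(0,2*np.pi,40)[:,None]
def f(v):
    x,y,tx,ty=v; ax=np.array([tx,ty,1]); ax/=np.linalg.norm(ax); e=np.cross(ax,[0,1,0]); e/=np.linalg.norm(e); g=np.cross(ax,e)
    b=np.array([x,y,0])+.031*(np.cos(a)*e+np.sin(a)*g); b[:,2]-=b[:,2].min()
    q=np.zeros(m.shape,np.uint8); cv2.fillConvexPoly(q,cv2.convexHull(proj('wrist',np.r_[b,b+.068*ax],c).astype(np.float32)).astype(int),1); q=q>0
    return -(q&m).sum()/(q|m).sum()
r=DE(f,[(.6,.68),(-.23,-.15),(-.5,.5),(-.5,.5)],maxiter=30,seed=1,popsize=10); print(r.x,r.fun)
r=DE(lambda v:f([*v,0,0]),[(.6,.68),(-.23,-.15)],maxiter=30,seed=1); print(r.x,r.fun)
```

```text
[ 292  143   66   73 3038]
[ 0.63856189 -0.18731979 -0.00704646 -0.00187656] -0.9692144373673036Traceback (most recent call last):
    calc_energies = list(
        self._mapwrapper(self.func, parameters_pop[0:S])
    )
    return self.f(x, *self.args)
           ~~~~~~^^^^^^^^^^^^^^^
  File "<stdin>", line 13, in <lambda>
  File "<stdin>", line 8, in f
numpy._core._exceptions._UFuncOutputCastingError: Cannot cast ufunc 'divide' output from dtype('float64') to dtype('int64') with casting rule 'same_kind'

The above exception was the direct cause of the following exception:

Traceback (most recent call last):
RuntimeError: The map-like callable must be of the form f(func, iterable), returning a sequence of numbers the same length as 'iterable'
```

The cup fits as upright (under 0.5° tilt) at (0.639, -0.187). I'll move up for a precise look at the axis, pointer and handle.

```bash
python3 -m inch '[{"x":0,"y":0,"z":40,"yaw":-0.185},{"x":-5,"y":10,"z":40,"yaw":-0.185},{"x":-13,"y":17,"z":30,"yaw":-0.185},{"x":-15,"y":20,"z":30,"yaw":-0.185},{"x":-15,"y":20,"z":20,"yaw":-0.185},{"x":-15,"y":20,"z":20,"yaw":-0.185},{"x":-15,"y":20,"z":10,"yaw":-0.185},{"x":-15,"y":20,"z":0,"yaw":-0.185},{"x":-15,"y":20,"z":0,"yaw":-0.185},{"x":-15,"y":20,"z":0,"yaw":-0.185},{"x":-15,"y":20,"z":0,"yaw":-0.185},{"x":-14,"y":13,"z":0,"yaw":-0.185}]'
python3 -m inch '[{"x":0,"y":0,"z":0,"yaw":0},{"x":0,"y":0,"z":0,"yaw":0}]'
cat > m.py <<'E'
from h import *
s=robot.sense(); print(np.round(s['ee_pos'],4),np.round(s['joints'],2))
for n in ('wrist','top'):
    c=cal(n); im=snap(n); h=cv2.cvtColor(im,cv2.COLOR_RGB2HSV)
    for q,z in [('carousel_base',0),('crock_mouth',.092),('handle_grip',.115),('turn_handle',.03)]:
        for r in spotter.place_of(q,n)[:1]: print(n,q,round(r['confidence'],2),np.round(r['xy']),to_z(n,r['xy'],z,c).round(4))
    r=spotter.regions_of('turntable',n)
    # brass pointer near expected strip
    k=((h[...,0]>12)&(h[...,0]<30)&(h[...,1]>140)&(h[...,2]>90)); y,x=np.where(k); w=to_z(n,np.c_[x,y],.008,c)[:,:2]
    g=np.hypot(w[:,0]-.58,w[:,1]+.0095); az=np.arctan2(-(w[:,1]+.0095),-(w[:,0]-.58)); o=(g>.140)&(g<.19)&(abs(az)<.6); w=w[o]
    if len(w):
        print(n,'pointer',len(w),w.mean(0).round(4),w.min(0).round(4),w.max(0).round(4)); v=w-w.mean(0); print('dir',np.linalg.svd(v,full_matrices=0)[2][0].round(3))
    # crock rim: white ellipse; axis: fit of light-wood disc edge
    k=((h[...,0]>10)&(h[...,0]<28)&(h[...,1]>60)&(h[...,2]>120)).astype(np.uint8)
    cs=cv2.findContours(k,cv2.RETR_EXTERNAL,cv2.CHAIN_APPROX_NONE)[0]
    P=to_z(n,np.vstack([q.reshape(-1,2) for q in cs]),.03,c)[:,:2]
    from scipy.optimize import least_squares
    e=np.hypot(P[:,0]-.58,P[:,1]+.0095); P=P[abs(e-.135)<.008]
    f=least_squares(lambda v:np.hypot(P[:,0]-v[0],P[:,1]-v[1])-.135,[.58,-.0095],loss='soft_l1',f_scale=.001); print(n,'axis',len(P),f.x.round(4))
E
python3 m.py
```

```text
time: 34.72
ee_pos: [0.4884, 0.0012, 0.3923]
tool_rot: [3.123, -0.334, 0.001]
force: [0.4, 0.7, -0.2]
opening: 0.0872
finger_force: 0.0
time: 34.98
ee_pos: [0.4894, -0.0009, 0.3922]
tool_rot: [3.125, -0.321, 0.0]
force: [0.2, 0.0, 0.0]
opening: 0.0874
finger_force: 0.0
[ 0.4894 -0.0009  0.3922] [ 0.78  0.05 -0.89  1.51  0.04  1.6  -1.88]
wrist carousel_base 0.91 [317. 100.] [[ 0.5858 -0.0115  0.    ]]
wrist crock_mouth 0.68 [286.  46.] [[0.6575 0.0146 0.092 ]]
wrist handle_grip 0.88 [224.  87.] [[0.6224 0.1036 0.115 ]]
wrist turn_handle 0.69 [242.  94.] [[0.6178 0.1027 0.03  ]]
wrist pointer 158 [ 0.4258 -0.022 ] [ 0.4111 -0.036 ] [ 0.4405 -0.008 ]
dir [-0.986 -0.169]
wrist axis 504 [ 0.5817 -0.0079]
top crock_mouth 0.4 [307. 162.] [[0.656 0.012 0.092]]
top handle_grip 0.34 [278. 175.] [[0.61  0.107 0.115]]
top axis 72 [ 0.5797 -0.0102]
```

```bash
python3 -m inch '[{"x":20,"y":15,"z":-20,"yaw":-0.065},{"x":25,"y":20,"z":-30,"yaw":-0.065},{"x":25,"y":20,"z":-30,"yaw":0},{"x":25,"y":20,"z":-35,"yaw":0},{"x":22,"y":17,"z":-35,"yaw":0},{"x":13,"y":9,"z":-30,"yaw":0},{"x":0,"y":0,"z":0,"yaw":0},{"x":0,"y":0,"z":0,"yaw":0}]'
python3 - <<'E'
from h import *
s=robot.sense(); print(np.round(s['ee_pos'],4),np.round(s['joints'],2)); c=cal('wrist'); snap('wrist')
for q,z in [('handle_grip',.115),('turn_handle',.03)]:
    for r in spotter.place_of(q,'wrist')[:1]: print(q,round(r['confidence'],2),np.round(r['xy']),to_z('wrist',r['xy'],z,c).round(4))
E
```

```text
time: 36.58
ee_pos: [0.6192, 0.1007, 0.2134]
tool_rot: [-3.096, 0.529, -0.002]
force: [-0.1, 0.5, 0.5]
opening: 0.0872
finger_force: 0.0
[0.6192 0.1007 0.2134] [ 0.41  0.5  -0.88  1.47  0.39  1.36 -2.4 ]
handle_grip 0.64 [319. 211.] [[0.6197 0.1043 0.115 ]]
turn_handle 0.88 [321. 188.] [[0.6179 0.1039 0.03  ]]
```

```bash
python3 -m inch '[{"x":0,"y":2,"z":-35,"yaw":0},{"x":0,"y":0,"z":-35,"yaw":0},{"x":0,"y":0,"z":-16,"yaw":0},{"x":0,"y":0,"z":-6,"yaw":0},{"x":0,"y":0,"z":0,"yaw":0}]'
python3 -m inch '[{"x":0,"y":0,"z":0,"yaw":0},{"x":0,"y":0,"z":0,"yaw":0},{"x":0,"y":0,"z":0,"yaw":0},{"x":0,"y":0,"z":0,"yaw":0},{"x":0,"y":0,"z":0,"yaw":0},{"x":0,"y":0,"z":0,"yaw":0}]' 0
```

```text
time: 37.35
ee_pos: [0.6195, 0.103, 0.1211]
tool_rot: [-3.096, 0.529, -0.002]
force: [0.6, 0.5, -0.7]
opening: 0.0866
finger_force: 0.0
time: 38.1
ee_pos: [0.619, 0.1029, 0.1201]
tool_rot: [3.097, -0.529, -0.0]
force: [0.8, 0.9, -0.9]
opening: 0.0347
finger_force: 0.0
```

```bash
python3 -m inch '[{"x":0,"y":0,"z":0,"yaw":0},{"x":0,"y":0,"z":0,"yaw":0},{"x":0,"y":0,"z":0,"yaw":0},{"x":0,"y":0,"z":0,"yaw":0}]'
python3 - <<'E'
import numpy as np
from h import robot
p=np.array(robot.sense()['ee_pos'])[:2]; A=np.array([.5812,-.0085]); v=p-A; a0=np.degrees(np.arctan2(v[1],v[0])); r=.115; print(a0,np.hypot(*v))
for k in range(0,24):
    a=np.radians([a0+7.06*k,a0+7.06*(k+1)]); print(k,((np.cos(a[1])-np.cos(a[0]))*r*1e3).round(1),((np.sin(a[1])-np.sin(a[0]))*r*1e3).round(1))
E
```

```text
time: 38.6
ee_pos: [0.619, 0.1021, 0.1201]
tool_rot: [3.095, -0.529, -0.0]
force: [-2.6, -3.9, 1.4]
opening: 0.019
finger_force: 30.0
71.14959699678424 0.11690620008024513
0 -13.7 3.7
1 -14.0 2.0
2 -14.2 0.3
3 -14.1 -1.4
4 -13.8 -3.2
5 -13.3 -4.8
6 -12.6 -6.4
7 -11.7 -7.9
8 -10.7 -9.3
9 -9.4 -10.6
10 -8.1 -11.6
11 -6.6 -12.5
12 -5.0 -13.3
13 -3.3 -13.8
14 -1.6 -14.1
15 0.1 -14.2
16 1.9 -14.0
17 3.6 -13.7
18 5.2 -13.2
19 6.8 -12.4
20 8.3 -11.5
21 9.6 -10.4
22 10.8 -9.1
23 11.9 -7.7
```

```bash
python3 -m inch '[{"x":-13.7,"y":3.7,"z":0,"yaw":0.123},{"x":-14,"y":2,"z":0,"yaw":0.123},{"x":-14.2,"y":0.3,"z":0,"yaw":0.123},{"x":-14.1,"y":-1.4,"z":0,"yaw":0.123},{"x":-13.8,"y":-3.2,"z":0,"yaw":0.123},{"x":-13.3,"y":-4.8,"z":0,"yaw":0.123},{"x":-12.6,"y":-6.4,"z":0,"yaw":0.123},{"x":-11.7,"y":-7.9,"z":0,"yaw":0.123},{"x":0,"y":0,"z":0,"yaw":0}]'
python3 - <<'E'
import numpy as np
from h import robot
s=robot.sense();p=np.array(s['ee_pos'])[:2]; A=np.array([.5812,-.0085]); v=p-A; print(np.degrees(np.arctan2(v[1],v[0])),np.hypot(*v),np.round(s['joints'],2),np.round(s['force'],1))
E
```

```text
time: 39.72
ee_pos: [0.5117, 0.084, 0.1201]
tool_rot: [2.978, 0.996, 0.001]
force: [2.8, -3.6, -4.6]
opening: 0.0193
finger_force: 30.0
126.93572820270036 0.1157347849264117 [ 0.71  0.45 -1.15  1.85  0.46  1.14 -1.52] [ 2.8 -3.6 -4.6]
```

```bash
python3 -m inch '[{"x":-10.7,"y":-9.3,"z":0,"yaw":0.123},{"x":-9.4,"y":-10.6,"z":0,"yaw":0.123},{"x":-8.1,"y":-11.6,"z":0,"yaw":0.123},{"x":-6.6,"y":-12.5,"z":0,"yaw":0.123},{"x":-5,"y":-13.3,"z":0,"yaw":0.123},{"x":0,"y":0,"z":0,"yaw":0}]'
python3 - <<'E'
import numpy as np
from h import robot
s=robot.sense();p=np.array(s['ee_pos'])[:2]; A=np.array([.5812,-.0085]); v=p-A; print(np.degrees(np.arctan2(v[1],v[0])),np.hypot(*v),np.round(s['joints'],2),np.round(s['force'],1))
E
```

```text
time: 40.48
ee_pos: [0.4723, 0.0273, 0.1201]
tool_rot: [2.539, 1.849, 0.002]
force: [4.5, -1.6, -7.6]
opening: 0.019
finger_force: 29.9
161.80505693483622 0.11460203971625199 [ 1.02  0.44 -1.36  1.95  0.48  1.13 -0.84] [ 4.5 -1.6 -7.6]
```

```bash
python3 -m inch '[{"x":-3.3,"y":-13.8,"z":0,"yaw":0.123},{"x":-1.6,"y":-14.1,"z":0,"yaw":0.123},{"x":0.1,"y":-14.2,"z":0,"yaw":0.123},{"x":0,"y":0,"z":0,"yaw":0}]'
cat > st.py <<'E'
import numpy as np
from h import robot
s=robot.sense();p=np.array(s['ee_pos'])[:2]; A=np.array([.5812,-.0085]); v=p-A; print(np.degrees(np.arctan2(v[1],v[0]))%360,np.hypot(*v),np.round(s['joints'],2),np.round(s['force'],1))
E
python3 st.py
```

```text
time: 40.98
ee_pos: [0.4674, -0.0141, 0.1201]
tool_rot: [-2.158, -2.282, -0.002]
force: [1.8, -1.1, -5.1]
opening: 0.0193
finger_force: 29.9
182.7961605555245 0.11394263647908348 [ 1.16  0.48 -1.42  1.97  0.52  1.15 -0.41] [ 1.8 -1.1 -5.1]
```

```bash
python3 -m inch '[{"x":1.9,"y":-14,"z":0,"yaw":0.123},{"x":3.6,"y":-13.7,"z":0,"yaw":0.123},{"x":0,"y":0,"z":0,"yaw":0}]'
python3 st.py
```

```text
time: 41.35
ee_pos: [0.4726, -0.0416, 0.1201]
tool_rot: [-1.862, -2.529, -0.0]
force: [-1.7, -1.3, -0.4]
opening: 0.0187
finger_force: 29.9
196.94723185959606 0.11354707092549288 [ 1.2   0.52 -1.43  1.95  0.56  1.17 -0.14] [-1.7 -1.3 -0.4]
```

```bash
python3 -m inch '[{"x":5.2,"y":-13.2,"z":0,"yaw":0.123},{"x":6.8,"y":-12.4,"z":0,"yaw":0.123},{"x":8.3,"y":-11.5,"z":0,"yaw":0.123},{"x":9.6,"y":-10.4,"z":0,"yaw":0.123},{"x":0,"y":0,"z":0,"yaw":0}]'
python3 st.py
```

```text
time: 41.98
ee_pos: [0.5025, -0.0897, 0.1201]
tool_rot: [-1.19, -2.906, 0.001]
force: [-6.2, -6.4, 3.6]
opening: 0.0192
finger_force: 30.0
225.89299760549738 0.11306982569517582 [ 1.21  0.66 -1.43  1.86  0.69  1.26  0.36] [-6.2 -6.4  3.6]
```

```bash
python3 -m inch '[{"x":10.8,"y":-9.1,"z":0,"yaw":0.123},{"x":6,"y":-4,"z":0,"yaw":0.06},{"x":0,"y":0,"z":0,"yaw":0}]'
python3 st.py
python3 - <<'E'
from h import *
from scipy.optimize import least_squares
T=np.array([(.619,.1021),(.5117,.084),(.4723,.0273),(.4674,-.0141),(.4726,-.0416),(.5025,-.0897),robot.sense()['ee_pos'][:2]])
print(least_squares(lambda v:np.hypot(T[:,0]-v[0],T[:,1]-v[1])-v[2],[.58,-.009,.115]).x)
E
python3 m.py
```

```text
time: 42.35
ee_pos: [0.5192, -0.1029, 0.1201]
tool_rot: [-0.921, -3.002, 0.003]
force: [-5.1, -6.8, 2.6]
opening: 0.019
finger_force: 30.1
236.69617396882597 0.11300334852289731 [ 1.19  0.72 -1.43  1.81  0.74  1.3   0.54] [-5.1 -6.8  2.6]
[ 0.58212745 -0.00678999  0.1149495 ]
[ 0.5192 -0.1029  0.1201] [ 1.19  0.72 -1.43  1.81  0.74  1.3   0.54]
wrist carousel_base 0.67 [453. 196.] [[ 0.5806 -0.0033  0.    ]]
wrist crock_mouth 0.56 [452. 137.] [[ 0.5048 -0.0085  0.092 ]]
wrist handle_grip 0.61 [322. 266.] [[ 0.5196 -0.104   0.115 ]]
wrist turn_handle 0.83 [324. 212.] [[ 0.5197 -0.1023  0.03  ]]
wrist pointer 1033 [ 0.4252 -0.0221] [ 0.4094 -0.0367] [ 0.4408 -0.0084]
dir [0.995 0.1  ]
wrist axis 863 [ 0.5829 -0.0083]
top carousel_base 0.7 [312. 189.] [[ 0.5866 -0.0043  0.    ]]
top crock_mouth 0.92 [316. 210.] [[ 0.4981 -0.0143  0.092 ]]
top turn_handle 0.65 [319. 220.] [[ 0.4737 -0.0266  0.03  ]]
top pointer 45 [ 0.425  -0.0222] [ 0.4123 -0.0329] [ 0.4394 -0.0125]
dir [-0.983 -0.182]
top axis 142 [ 0.5799 -0.0084]
```

```bash
python3 -m inch '[{"x":3.3,"y":-2.1,"z":0,"yaw":0.033},{"x":3.3,"y":-1.9,"z":0,"yaw":0.033},{"x":0,"y":0,"z":0,"yaw":0},{"x":0,"y":0,"z":0,"yaw":0}]'
cat > fit.py <<'E'
from h import *
from scipy.optimize import minimize
s=robot.sense();v=np.array(s['ee_pos'])[:2]-[.5821,-.0068]; print('kin crock az',np.degrees(np.arctan2(v[1],v[0]))%360-55,np.hypot(*v),np.round(s['force'],1))
a=np.linspace(0,2*np.pi,60)
for n,A in (('wrist',(.5829,-.0083)),('top',(.5799,-.0084)),('scene',(.5815,-.008))):
    c=cal(n); snap(n); r=[q for q in spotter.regions_of('crock',n) if q['confidence']>.3]
    for q in r[:1]:
        m=q['pixels']; best=[]
        for az in np.arange(172,200,.5):
            t=np.radians(az); x,y=A[0]+.078*np.cos(t),A[1]+.078*np.sin(t)
            pts=np.vstack([np.c_[x+.046*np.cos(a),y+.046*np.sin(a),np.full(60,z)] for z in(.03,.092)])
            k=np.zeros(m.shape,np.uint8); cv2.fillConvexPoly(k,cv2.convexHull((proj(n,pts,c)*16).astype(np.int32)),1,shift=4); k=k>0
            best.append(((k&m).sum()/(k|m).sum(),az))
        b=max(best); print(n,q['confidence'],m.sum(),b,[z for i,z in best if i>b[0]-.005])
    for q in spotter.place_of('crock_mouth',n)[:1]: w=to_z(n,q['xy'],.092,c)[0]; print(n,'mouth',q['confidence'],w.round(4),np.degrees(np.arctan2(w[1]-A[1],w[0]-A[0]))%360)
E
python3 fit.py
```

```text
time: 43.45
ee_pos: [0.5255, -0.1068, 0.1201]
tool_rot: [-0.822, -3.031, 0.004]
force: [-5.1, -8.0, 0.6]
opening: 0.0192
finger_force: 30.1
kin crock az 185.50370515243205 0.11491892966985987 [-5.1 -8.   0.6]
wrist 0.82 19332 (np.float64(0.7888870676938207), np.float64(185.0)) [np.float64(184.5), np.float64(185.0), np.float64(185.5)]
wrist mouth 0.26 [ 0.5744 -0.1448  0.092 ] 266.45241042879036
top 0.76 543 (np.float64(0.73806275579809), np.float64(184.5)) [np.float64(184.0), np.float64(184.5)]
top mouth 0.93 [ 0.5029 -0.0195  0.092 ] 188.19193106305605
scene 0.6 820 (np.float64(0.9030837004405287), np.float64(185.5)) [np.float64(185.0), np.float64(185.5), np.float64(186.0)]
scene mouth 0.96 [ 0.5109 -0.0107  0.092 ] 182.1920758868996
```

```bash
python3 -m inch '[{"x":-0.7,"y":-1.1,"z":0,"yaw":0},{"x":0,"y":0,"z":0,"yaw":0},{"x":0,"y":0,"z":0,"yaw":0}]'
python3 fit.py | head -2; python3 -c "
from h import *
snap('top')
print([(round(r['confidence'],2),to_z('top',r['xy'],0).round(3)) for r in spotter.place_of('cup','top')])
s=robot.sense(); print(np.abs(s['qvel']).max()); print(robot.sign_off())"
```

```text
time: 44.28
ee_pos: [0.5252, -0.1068, 0.1201]
tool_rot: [-0.816, -3.034, -0.001]
force: [0.7, -0.7, -3.7]
opening: 0.0187
finger_force: 30.0
kin crock az 185.35526183862567 0.11501710598919192 [ 0.7 -0.7 -3.7]
wrist 0.66 18585 (np.float64(0.7634333278391298), np.float64(185.0)) [np.float64(184.5), np.float64(185.0), np.float64(185.5)]
[(0.94, array([[0.431, 0.307, 0.   ]])), (0.61, array([[0.426, 0.408, 0.   ]]))]
0.0016928974104843215
the job is handed in; nothing more can be done
None
```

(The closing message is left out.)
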